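# Move drawn-up sample syringes to the carrying rack

## Robot

A 7-joint arm with a two-finger parallel gripper is mounted at the origin on the work surface. World frame = base frame: x ahead of the robot, y to its left, z up, the work surface at z = 0. Lengths are in mm, angles in rad, forces in N, time in s.
With the tool pointing down it reaches from about 425 to 875 mm from the base axis. Payload 4.7 kg.
Tool frame: the origin (TCP) lies between the finger pads; the fingertips stand 8 mm ahead of it and the grasp point (between the pads) lies 11 mm behind it; y points along the fingers, x is the direction in which the jaws open and shut, and the axes are right-handed (so a half turn about y gives the same grasp; the last joint's range is limited). The gripper opens to 87 mm and grips with 3 to 60 N. Pads are 19 mm wide; open, the fingers measure 117 mm over their backs; the gripper's body (75 mm by 190 mm) begins 51 mm behind the grasp point.
Start: joints at [-1.284, 0.321, -0.07, 1.45, 0.023, 1.371, -0.057], TCP at [175.157, 625.977, 207.087] pointing down, gripper open.
Joint ranges: [-2.86, 2.86], [-0.3, 2.09], [-1.38, 1.24], [0.06, 2.45], [-1.56, 4.7], [0.09, 2.05], [-2.69, 2.69]. Speed limits (rad/s): [2.57, 2.57, 3.14, 3.14, 3.14, 3.14, 3.14].

## Interface

Orientations are given as a 3x3 rotation matrix whose columns are the frame's x, y, z axes.
In Python, from bench import manip, optics, job, find_in, trace gives the robot as it stands. The module is installed in compiled form; this text tells all that it offers. Calls block until the motion is done:
- manip.movep(position, orientation): joint-space move of the TCP to a pose.
- manip.servo_line(position, rate=150, rot=None): straight line of the TCP; rot=None keeps the orientation; rate is the mean speed in mm/s.
- manip.goto_joints(angles): joint-space move.
- manip.set_gripper(opening, squeeze=None): opening from 0.0 (shut) to 1.0 (fully open); squeeze is the grip in N (None keeps the last); returns when the fingers have stopped.
- manip.wait(seconds).
- manip.solve_ik(position, orientation): joint angles nearest the present ones, or None.
- optics.snapshot(name): name is "side" or "top" or "wrist"; returns (picture, depth): 400x640x3 uint8, red, green, blue; 400x640 float32, mm along the optical axis (not along the pixel's ray), 0 where there is no reading.
- optics.get_calibration(name): a dict with "fx", "fy", "cx", "cy" (pixels), "rvec" (rotation vector, rad) and "tvec" (3), from world to camera coordinates, as OpenCV has them; the wrist camera has in their place "T_tool_cam" (4x4, takes a point from camera to tool coordinates, whose origin is the TCP and whose axes are the tool frame's). Camera axes: x right, y down, z forward; pixel columns grow to the right and rows downward; lengths in mm; the calibration is good to about 2 mm. A picture is of the moment at which its call begins: read the wrist's pose just before it. get_calibration takes no time and is no camera call.
A pose or a line that the arm cannot do raises manip.PlanningError and nothing moves.
- job.sign_off(): hands the job in, once; it reports no verdict.
Trained networks look in the newest picture that a camera, given by its name, has taken for a name from the list of things; names that differ only in an ending like _2 or _b are one class to them, and where a whole thing is asked for, a point or a joint stands for the part that bears it (a point fixed in the world has none). Each returns a list of dicts, best first, with "score" (0 to 1); they miss things now and then, are a little off and sometimes report something else, mostly with a low value. They report only what shows in the picture. A call takes as long as a camera call. They do not tell look-alikes from the thing itself.
- find_in(camera, name): "xyz" ([x, y, z] in mm, in world coordinates, good to about 4 mm: the middle of the surface that is visible of it).
- trace(camera, name): "region" (400x640 bool, what is visible of it).
Readings, each from a call of its own:
- manip.get_clock(): time.
- manip.get_qpos(): joint angles.
- manip.get_qd(): joint speeds.
- manip.get_joint_efforts(): joint torques, N m.
- manip.get_ee_pos(): TCP position.
- manip.get_eef_rot(): TCP orientation.
- manip.get_contact_force(): force on the tool from outside, world axes, zero at the start.
- manip.get_moment(): the same for the moment, N m.
- manip.get_grip_width(): opening from 0.0 (shut) to 1.0 (fully open).
Only numpy, scipy, OpenCV 4.12 (cv2) and the standard library are available. Lean on these libraries where they do the work, as an engineer would, in place of code of your own. Each camera call takes 0.05 s, during which the arm holds its last target. There are 200 camera calls.

## Task

Move the three drawn-up sample syringes (plungers pulled out) from the grey sampling rack to the white carrying rack, one in each notch, in the same left-to-right order as they stand now seen from the robot, so that the order of sampling is kept; each barrel must lie seated in its notch on both notched plates, about midway along. The emptied syringe (plunger pushed in) may stand anywhere in the row: lay it flat in the steel discard tray. Do not drop any of them.

Things in the scene. Friction and masses are not known exactly. Their poses are not given: they have to be found in the camera images.
- syringe_a: 20 mL syringe drawn up, the least drawn: clear barrel 21 dia x 88 mm, ~30 g, rigid (plunger fixed). Origin on the barrel axis at mid-barrel, 45 above the table when seated; +x to the nozzle (ends 63 ahead; away from the robot at start). Finger flange 38 wide (y, level) x 19 high, 46 behind the origin. Plunger pulled out, its 20 mm round thumb rest ends 84 behind the origin; nozzle has a white cap.
- syringe_b: 20 mL syringe drawn up, the middle one: clear barrel 21 dia x 88 mm, ~30 g, rigid (plunger fixed). Origin on the barrel axis at mid-barrel, 45 above the table when seated; +x to the nozzle (ends 63 ahead; away from the robot at start). Finger flange 38 wide (y, level) x 19 high, 46 behind the origin. Plunger pulled out, its 20 mm round thumb rest ends 102 behind the origin; nozzle has a white cap.
- syringe_c: 20 mL syringe drawn up, the most drawn: clear barrel 21 dia x 88 mm, ~30 g, rigid (plunger fixed). Origin on the barrel axis at mid-barrel, 45 above the table when seated; +x to the nozzle (ends 63 ahead; away from the robot at start). Finger flange 38 wide (y, level) x 19 high, 46 behind the origin. Plunger pulled out, its 20 mm round thumb rest ends 120 behind the origin; nozzle has a white cap.
- syringe_d: 20 mL syringe, emptied: clear barrel 21 dia x 88 mm, ~30 g, rigid (plunger fixed). Origin on the barrel axis at mid-barrel, 45 above the table when seated; +x to the nozzle (ends 63 ahead; away from the robot at start). Finger flange 38 wide (y, level) x 19 high, 46 behind the origin. Plunger pushed fully in, its 20 mm round thumb rest ends 60 behind the origin; bare thin nozzle.
- saddle_a: One of four alike grey saddles, fixed in a row 56 mm apart along y: the sampling rack. syringe_a starts in it. Origin on the table under its middle; x along its V notch (away from the robot), y to the left. Two 6 mm plates, 46 apart inside (at x = -26, +26), each with a 90 degree notch 40 wide, 20 deep; plate tops 50, floor 11 above the table. 35 free between barrels.
- saddle_b: One of four alike grey saddles, fixed in a row 56 mm apart along y: the sampling rack. syringe_b starts in it. Origin on the table under its middle; x along its V notch (away from the robot), y to the left. Two 6 mm plates, 46 apart inside (at x = -26, +26), each with a 90 degree notch 40 wide, 20 deep; plate tops 50, floor 11 above the table. 35 free between barrels.
- saddle_c: One of four alike grey saddles, fixed in a row 56 mm apart along y: the sampling rack. syringe_c starts in it. Origin on the table under its middle; x along its V notch (away from the robot), y to the left. Two 6 mm plates, 46 apart inside (at x = -26, +26), each with a 90 degree notch 40 wide, 20 deep; plate tops 50, floor 11 above the table. 35 free between barrels.
- saddle_d: One of four alike grey saddles, fixed in a row 56 mm apart along y: the sampling rack. syringe_d starts in it. Origin on the table under its middle; x along its V notch (away from the robot), y to the left. Two 6 mm plates, 46 apart inside (at x = -26, +26), each with a 90 degree notch 40 wide, 20 deep; plate tops 50, floor 11 above the table. 35 free between barrels.
- carry_rack: White carrying rack, fixed, 88 x 180 x 50 mm, low wire handle each end. Origin: centre of its underside, on the table; x along the notches (away from the robot), y to the left. 90 degree notches 40 wide, 20 deep at y = +56, 0, -56, each in two 6 mm plates 46 apart inside (at x = -26, +26). Seated barrel axis at z = 45; plate tops 50, base top 8. Midway along: syringe origin at x = 0.
- tray: Open stainless steel discard tray, fixed, 180 (x) x 124 (y) x 28 mm high outside, walls and floor 3 mm. Origin at the centre of its underside; x roughly away from the robot. A syringe lying on its floor has its axis about 14 mm above the underside.
Mind the look-alikes: they are no part of the job. Leave any pink or purple look-alike of the carry_rack alone.

How it is judged:
By the outcome, as a careful person would: the job done as asked, in the order asked, and still so for the second after the job is handed in, with the robot touching nothing.
It also fails if it takes over 136 s, if anything falls off the work surface, if the arm or the gripper's body presses on something with over 40 N, if the wrist force passes 120 N, or if a joint passes its speed limit or range.

## Working session

There is one attempt and no reset: what is moved stays moved. The work goes in short steps, each a Python script; the robot and the scene stay as the last script left them, time stands still between calls to the robot, and variables do not carry over. Pictures are saved under pics/ and viewed, about 12 in all and at most 16, crops included, and the job is handed in when it is done.

```bash
mkdir -p pics; cat > h.py <<'E'
import numpy as np, cv2
from bench import manip, optics, job, find_in, trace
def save(n,p): cv2.imwrite('pics/'+n,cv2.cvtColor(p,cv2.COLOR_RGB2BGR))
def cam(name):
    c=optics.get_calibration(name)
    if name=='wrist':
        T=np.eye(4);T[:3,:3]=manip.get_eef_rot();T[:3,3]=manip.get_ee_pos();M=T@np.array(c['T_tool_cam'])
    else:
        R=cv2.Rodrigues(np.array(c['rvec'],float))[0];M=np.eye(4);M[:3,:3]=R.T;M[:3,3]=-R.T@np.array(c['tvec'],float).ravel()
    return c,M
def cloud(d,c,M):
    v,u=np.mgrid[:400,:640]
    P=np.stack([(u-c['cx'])/c['fx']*d,(v-c['cy'])/c['fy']*d,d],-1)
    W=P@M[:3,:3].T+M[:3,3]; W[d<=0]=np.nan
    return W
E
python3 - <<'E'
from h import *
for n in('top','side'):
    p,d=optics.snapshot(n);save(n+'0.png',p)
    for k in ('syringe_a','saddle_a','carry_rack','tray'):
        c,M=cam(n);R=M[:3,:3].T
        for r in find_in(n,k):
            x=np.array(r['xyz']);q=R@(x-M[:3,3]);print(n,k,round(r['score'],2),x.round(),(q[:2]/q[2]*[c['fx'],c['fy']]+[c['cx'],c['cy']]).round())
print(manip.get_clock(), manip.get_eef_rot())
print(optics.get_calibration('wrist'))
E
```

```text
top syringe_a 0.88 [453. 231.  54.] [234. 170.]
top syringe_a 0.71 [475. 177.  53.] [253. 162.]
top syringe_a 0.63 [440. 284.  52.] [216. 174.]
top syringe_a 0.53 [447. 340.  52.] [197. 171.]
top syringe_a 0.39 [ 469. -257.    9.] [399. 170.]
top saddle_a 0.69 [475. 220.  11.] [241. 165.]
top saddle_a 0.66 [473. 277.   9.] [223. 166.]
top saddle_a 0.65 [467. 330.  15.] [205. 167.]
top carry_rack 0.85 [ 470. -259.   11.] [399. 170.]
top carry_rack 0.83 [ 263. -243.   10.] [395. 238.]
top carry_rack 0.59 [ 402. -495.   16.] [479. 193.]
top tray 0.73 [475. 178.  53.] [253. 162.]
top tray 0.58 [533.  -9.   4.] [317. 149.]
top tray 0.19 [446. 339.  50.] [197. 172.]
side syringe_a 0.95 [455. 238.  54.] [296. 289.]
side syringe_a 0.92 [446. 287.  51.] [296. 308.]
side syringe_a 0.73 [448. 348.  54.] [291. 332.]
side syringe_a 0.58 [476. 182.  50.] [292. 270.]
side saddle_a 0.59 [479. 242.  10.] [287. 298.]
side saddle_a 0.59 [466. 358.  10.] [284. 342.]
side saddle_a 0.59 [479. 185.  11.] [291. 279.]
side carry_rack 0.92 [ 262. -225.   14.] [383. 172.]
side carry_rack 0.86 [ 468. -246.    9.] [318. 163.]
side carry_rack 0.68 [ 394. -481.    7.] [349. 118.]
side tray 0.67 [533. -11.   3.] [285. 220.]
0.5 [[ 2.69352244e-01  6.86712867e-05 -9.63041725e-01]
 [ 9.63041726e-01  2.67584048e-05  2.69352246e-01]
 [ 4.42662256e-05 -9.99999997e-01 -5.89258781e-05]]
{'fx': 333.09403393870326, 'fy': 333.09403393870326, 'cx': 312.6578025677008, 'cy': 200.4073247508997, 'T_tool_cam': array([[ 9.99999760e-01,  4.73100797e-04,  5.06720099e-04,
         6.85227908e-01],
       [-3.56405141e-04, -2.76092112e-01,  9.61131114e-01,
        -1.77581884e+02],
       [ 5.94613319e-04, -9.61131064e-01, -2.76091877e-01,
         7.55472407e+01],
       [ 0.00000000e+00,  0.00000000e+00,  0.00000000e+00,
         1.00000000e+00]])}
```

View images.

```bash
python3 - <<'E'
import cv2
t=cv2.imread('pics/top0.png');cv2.imwrite('pics/top0c.png',cv2.resize(t[100:270,150:520],None,fx=2.15,fy=2.15,interpolation=cv2.INTER_CUBIC))
E
```

```text
(no output)
```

View pics/top0c.png

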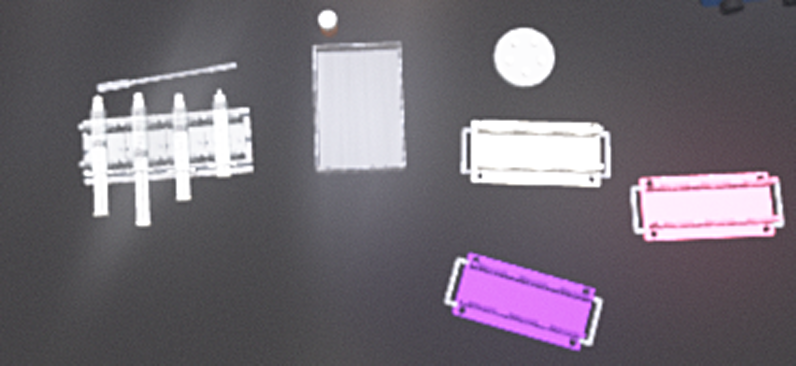

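View pics/side0.png

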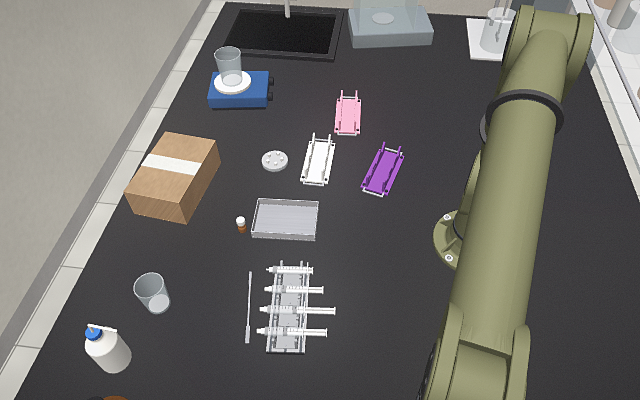

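White rack at top px (399,170); look-alikes are pink (479,193) and purple (395,238). Syringes, left to right at top px (197,171), (216,174), (234,170) have plungers out. The one at (253,162) is the shortest with a bare nozzle, so it's the empty one. Next I'll take a close view of the row and the white rack.

```bash
cat >> h.py <<'E'
def Rz(a):  # tool down, jaws along the y axis of a thing with yaw a
    x=np.array([-np.sin(a),np.cos(a),0]);y=np.array([0,0,-1.]);return np.stack([x,y,np.cross(x,y)],1)
E
python3 - <<'E'
from h import *
for nm,p in (('row',[455,262,130]),('rack',[465,-250,130]),):
    manip.movep([p[0],p[1],p[2]],Rz(0))
    c,M=cam('wrist');pic,d=optics.snapshot('wrist');W=cloud(d,c,M)
    np.savez(nm+'.npz',W=W,pic=pic,M=M);save(nm+'.png',pic)
    for k in ('syringe_a','saddle_a') if nm=='row' else ('carry_rack','tray'):
        for r in find_in('wrist',k):print(nm,k,round(r['score'],2),np.round(r['xyz']))
    print(manip.get_clock(),manip.get_qpos())
E
```

```text
row syringe_a 0.89 [449. 234.  54.]
row syringe_a 0.87 [435. 287.  51.]
row syringe_a 0.84 [426. 341.  48.]
row syringe_a 0.6 [447. 181.  53.]
row saddle_a 0.97 [470. 332.  16.]
row saddle_a 0.88 [479. 277.  18.]
row saddle_a 0.81 [483. 194.  14.]
row saddle_a 0.58 [483. 244.  13.]
row saddle_a 0.31 [468.  12.   1.]
2.35 [-0.75377876  0.10816376  0.1905951   1.86603744 -0.02240984  1.16908521
  1.01716101]
rack carry_rack 0.76 [ 394. -451.    8.]
rack carry_rack 0.68 [ 468. -258.    9.]
rack carry_rack 0.65 [ 314. -181.    6.]
rack tray 0.86 [478.  -6.   2.]
4.3583 [-0.30925182  0.138434    0.81459105  1.87757469 -0.10933654  1.17098684
  2.11601352]
```

View pics/row.png

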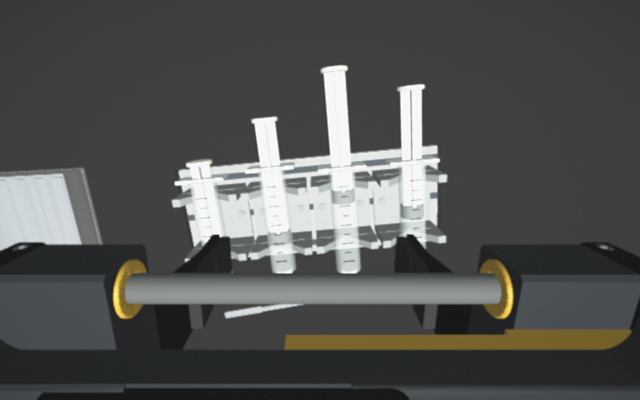

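View pics/rack.png

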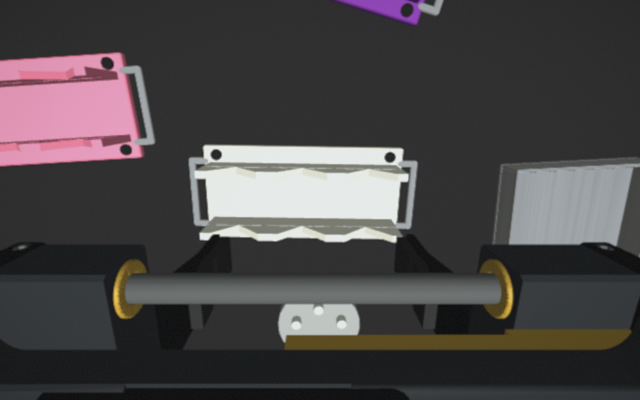

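Wrist view of the row (image right = +y): the empty one is at (200,200), then short-drawn (270,190), most-drawn (340,170) and mid-drawn (412,165). The white rack is at (300,190), pink and purple at the edges. The gripper hides the lower half, so I'll retake from farther out and fit.

```bash
python3 - <<'E'
from h import *
for nm,p in (('rack',[525,-255,130]),('tray',[610,-10,140]),('row',[515,262,130])):
    manip.movep(p,Rz(0))
    c,M=cam('wrist');pic,d=optics.snapshot('wrist');W=cloud(d,c,M)
    np.savez(nm+'2.npz',W=W,pic=pic,M=M);save(nm+'2.png',pic)
def box(W,x0,x1,y0,y1,z0,z1):
    P=W.reshape(-1,3);return P[(P[:,0]>x0)&(P[:,0]<x1)&(P[:,1]>y0)&(P[:,1]<y1)&(P[:,2]>z0)&(P[:,2]<z1)]
W=np.load('rack2.npz')['W'][:235]
P=box(W,395,545,-365,-150,28,70);print('rack',len(P),P.min(0),P.max(0),np.percentile(P[:,2],[50,90,98]))
B=box(W,395,545,-365,-150,4,12);print('base',np.median(B[:,2]),cv2.minAreaRect(B[:,:2].astype(np.float32)))
print(cv2.minAreaRect(P[:,:2].astype(np.float32)))
T=np.load('tray2.npz')['W'][:235]
P=box(T,400,680,-100,80,20,35);print('tray',len(P),np.median(P[:,2]),cv2.minAreaRect(P[:,:2].astype(np.float32)))
R=np.load('row2.npz')['W'][:235]
P=box(R,380,560,140,380,-5,11);
for y in (177,231,284,340):
    P=box(R,330,560,y-10,y+10,46,60);print(y,len(P))
print(manip.get_clock())
a,b=cv2.imread('pics/rack2.png'),cv2.imread('pics/row2.png')
cv2.imwrite('pics/both2.png',np.vstack([a[:240],b[:260]]))
E
```

```text
rack 4169 [ 440.38572489 -341.75616068   28.00456026] [ 500.45732294 -172.93121821   52.48146483] [42.81567733 50.30451842 51.09157946]
base 7.974289236197194 ((470.39300537109375, -257.4028015136719), (208.19122314453125, 88.25698852539062), 89.20551300048828)
((470.314453125, -257.4087219238281), (168.65750122070312, 58.39144515991211), 89.31790161132812)
tray 2923 27.246775907169194 ((552.82177734375, -5.6993255615234375), (203.92123413085938, 124.3558120727539), 3.0674540996551514)
177 2968
231 3384
284 3367
340 3805
6.9833
```

View pics/both2.png

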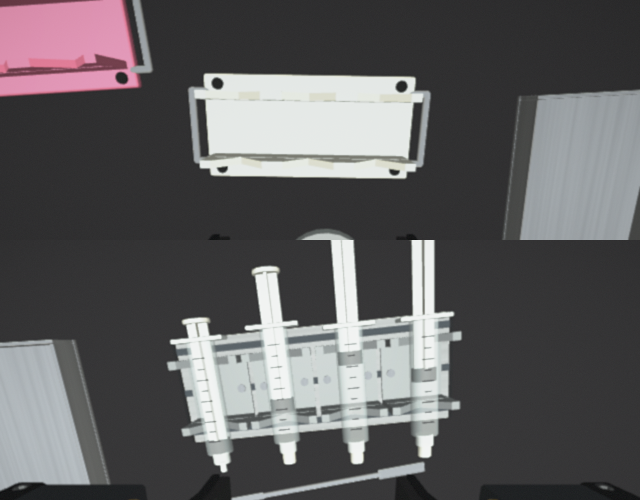

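```bash
python3 - <<'E'
from h import *
R=np.load('row2.npz')['W'][:235].reshape(-1,3);R=R[~np.isnan(R[:,0])]
R1=np.load('row.npz')['W'][:235].reshape(-1,3)
for y0 in (180,234,287,341):
    P=R[(R[:,2]>51)&(R[:,2]<58)&(abs(R[:,1]-y0)<22)&(R[:,0]<540)&(R[:,0]>425)]
    dx,dy,x0,yy=cv2.fitLine(P[:,:2].astype(np.float32),cv2.DIST_HUBER,0,.01,.01).ravel()
    if dx<0:dx,dy=-dx,-dy
    Q=R[(R[:,2]>40)&(R[:,2]<58)]
    s=(Q[:,0]-x0)*dx+(Q[:,1]-yy)*dy;t=-(Q[:,0]-x0)*dy+(Q[:,1]-yy)*dx
    f=s[(abs(t)>13)&(abs(t)<20)&(s<-15)&(Q[:,2]>43)];h=np.histogram(f,np.arange(-90,0,2))
    i=h[0].argmax();fs=f[abs(f-h[1][i]-1)<3];m=(abs(t)<5)&(s>-70)
    so=np.median(fs)+46
    print(y0,len(P),'yaw',np.arctan2(dy,dx).round(3),'origin',np.round([x0+so*dx,yy+so*dy],1),'flange n',len(fs),'nozzle end',(s[abs(t)<5].max()-so).round(1),'ztop',np.percentile(P[:,2],90).round(1))
T=np.load('tray2.npz')['W'][:235].reshape(-1,3)
P=T[(abs(T[:,2]-28)<2)&(abs(T[:,1]+8)<90)&(T[:,0]>420)&(T[:,0]<680)]
print(np.histogram(P[:,0],np.arange(420,690,15)))
S=T[(abs(T[:,2]-3)<2.)&(abs(T[:,1]+8)<60)&(T[:,0]>420)&(T[:,0]<680)];print('floor',S.min(0),S.max(0),cv2.minAreaRect(S[:,:2].astype(np.float32)))
E
```

```text
180 2839 yaw 0.101 origin [482.7 180.6] flange n 86 nozzle end 60.2 ztop 55.6
234 2877 yaw 0.094 origin [473.3 235.1] flange n 88 nozzle end 61.6 ztop 55.7
287 2865 yaw 0.101 origin [487.7 292. ] flange n 112 nozzle end 47.6 ztop 55.7
341 2636 yaw 0.106 origin [467.7 345.4] flange n 92 nozzle end 62.3 ztop 55.8
(array([  0,   0, 103, 169, 160, 159, 147, 132, 131, 131, 125, 125, 183,
       410,  29,   1,   0]), array([420, 435, 450, 465, 480, 495, 510, 525, 540, 555, 570, 585, 600,
       615, 630, 645, 660, 675]))
floor [449.18493347 -67.99505625   1.0006216 ] [660.77248893  51.99211634   4.99654372] ((554.9421997070312, -7.893383026123047), (211.78033447265625, 119.80988311767578), 0.1582319289445877)
```

View pics/tray2.png

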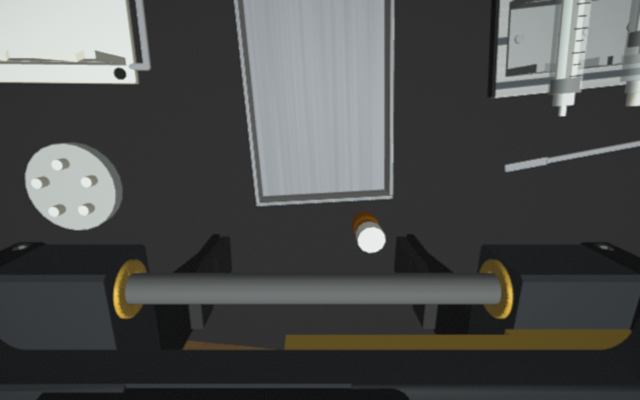

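Tray spans about x 445–625 and is centred near (535,−8). The flange fit for the third syringe disagreed with its nozzle end, so I corrected it by −14 mm. The empty one goes first.

```bash
cat >> h.py <<'E'
def transfer(src,yaw,dst,dyaw,gz,pz,zs=120,force=10):
    """src,dst: barrel origin xy; gz: TCP z at grasp; pz: TCP z at release"""
    A,B=Rz(yaw),Rz(dyaw)
    manip.set_gripper(.44,force)
    manip.movep([*src,zs],A)
    manip.servo_line([*src,gz],100)
    manip.set_gripper(0.0,force)
    print('grip',manip.get_grip_width(),'F',np.round(manip.get_contact_force(),1))
    manip.servo_line([*src,zs+20],100)
    w=manip.get_grip_width();print('lifted',w)
    if w<.2: print('LOST');return False
    manip.movep([*dst,zs+20],B);manip.wait(.2)
    c,M=cam('wrist');pic,d=optics.snapshot('wrist');save('carry%d.png'%manip.get_clock(),pic)
    manip.servo_line([*dst,pz+25],150)
    manip.servo_line([*dst,pz],50);manip.wait(.2)
    print('down',np.round(manip.get_ee_pos(),1),'F',np.round(manip.get_contact_force(),1),manip.get_grip_width())
    manip.set_gripper(.42)
    manip.wait(.2)
    manip.servo_line([*dst,zs],80)
    print('t',manip.get_clock());return True
E
python3 - <<'E'
from h import *
transfer([482.7,180.6],.1,[535,-8],.05,43,13.5)
manip.movep([590,-10,150],Rz(.05))
p,d=optics.snapshot('wrist');save('afterd.png',p)
E
ls pics
```

```text
grip 0.004140462046861608 F [0.6 0.5 0.1]
lifted 0.00657228819149415
LOST
afterd.png
both2.png
rack.png
rack2.png
row.png
row2.png
side0.png
top0.png
top0c.png
tray2.png
```

View pics/afterd.png

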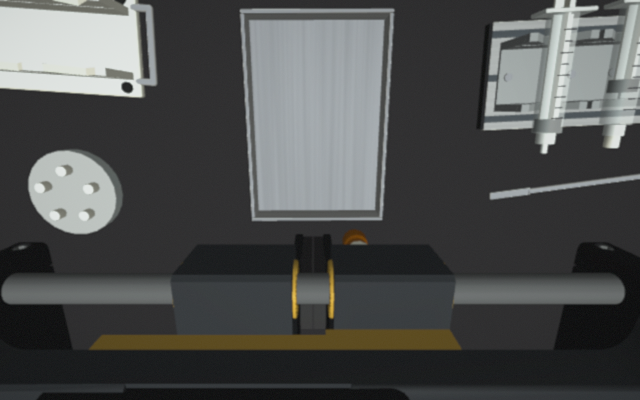

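The jaws closed on nothing, and nothing came with them. Next: check whether the syringe moved.

```bash
cat >> h.py <<'E'
def measure(W,y0,xr=(425,540),zt=(51,58)):
    R=W[:235].reshape(-1,3);R=R[~np.isnan(R[:,0])]
    P=R[(R[:,2]>zt[0])&(R[:,2]<zt[1])&(abs(R[:,1]-y0)<20)&(R[:,0]<xr[1])&(R[:,0]>xr[0])]
    dx,dy,x0,yy=cv2.fitLine(P[:,:2].astype(np.float32),cv2.DIST_HUBER,0,.01,.01).ravel()
    if dx<0:dx,dy=-dx,-dy
    Q=R[(R[:,2]>zt[0]-10)&(R[:,2]<zt[1])]
    s=(Q[:,0]-x0)*dx+(Q[:,1]-yy)*dy;t=-(Q[:,0]-x0)*dy+(Q[:,1]-yy)*dx
    so=s[(abs(t)<5)&(s<130)].max()-62
    sl=np.polyfit(P[:,0],P[:,2],1)[0]
    return len(P),np.round([x0+so*dx,yy+so*dy,np.percentile(P[:,2],90)],1),round(float(np.arctan2(dy,dx)),3),'pitch',round(sl,3)
E
python3 - <<'E'
from h import *
manip.movep([515,240,130],Rz(0))
c,M=cam('wrist');p,d=optics.snapshot('wrist');W=cloud(d,c,M);save('row3.png',p);np.savez('row3.npz',W=W)
for y in (180,234,290,344):print(measure(W,y))
E
```

```text
(2806, array([480.9, 180.1,  55.7]), 0.099, 'pitch', np.float64(-0.002))
(2850, array([473.7, 234.9,  55.7]), 0.097, 'pitch', np.float64(-0.003))
(2861, array([473.3, 290.2,  55.7]), 0.099, 'pitch', np.float64(-0.004))
(2648, array([468. , 345. ,  55.7]), 0.107, 'pitch', np.float64(-0.004))
```

View pics/row3.png

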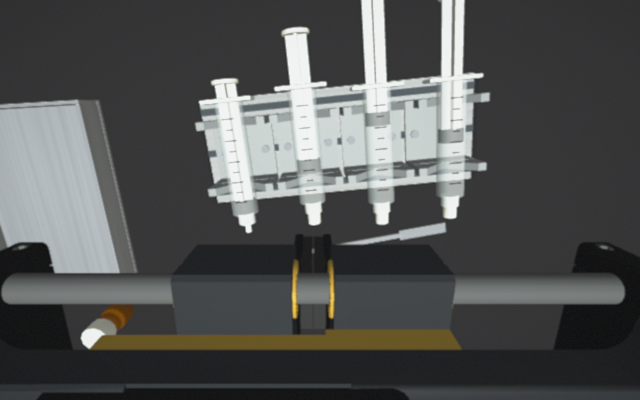

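Nothing moved and all four are still seated. The pads evidently don't reach as low as the tips, so I need a deeper grasp. I'll move a drawn syringe first, with the barrel at the nominal grasp point.

```bash
cat >> h.py <<'E'
def notch(y): 
    a=-.013;return [470.4-np.sin(a)*y,-257.4+np.cos(a)*y]
E
python3 - <<'E'
from h import *
ok=transfer([473.7,234.9],.097,notch(-56),-.013,34,35)
if ok:
    manip.movep([525,-255,130],Rz(0))
    c,M=cam('wrist');p,d=optics.snapshot('wrist');W=cloud(d,c,M);save('r1.png',p);print(measure(W,notch(-56)[1]))
E
```

```text
grip 0.199683981911076 F [ 0.3 -2.5  1.6]
lifted 0.20292262941858602
down [ 469.6 -313.4   35. ] F [-0.4  0.6 -0.2] 0.20335428768232225
t 23.2
(2771, array([ 469.1, -312.5,   55.7]), -0.015, 'pitch', np.float64(-0.005))
```

Seated at the right spot: 1 mm off midway, level. Now the other two.

```bash
sed -i 's/w<.2:/w<.15:/' h.py; python3 - <<'E'
from h import *
ok=transfer([473.3,290.2],.099,notch(0),-.013,33,34.5) and transfer([468,345],.105,notch(56),-.013,33,34.5)
if ok:
    manip.movep([525,-255,130],Rz(0))
    c,M=cam('wrist');p,d=optics.snapshot('wrist');W=cloud(d,c,M);save('r3.png',p)
    for y in(-56,0,56):print(notch(y),measure(W,notch(y)[1]))
print(manip.get_clock())
E
```

```text
grip 0.2167945078942773 F [ 0.  -0.1  1.7]
lifted 0.21262728198998668
down [ 470.4 -257.3   34.6] F [ 0.5 -0.5 -0.5] 0.21363338340909818
t 34.4833
grip 0.21202320277208467 F [-0.5  2.6  1.3]
lifted 0.21235145431857638
down [ 471.2 -201.3   34.6] F [ 0.5  0.5 -0.4] 0.2091294622970806
t 45.4833
[np.float64(469.67202050516005), np.float64(-313.39526806664196)] (2755, array([ 469.2, -312.5,   55.8]), -0.02, 'pitch', np.float64(-0.004))
[np.float64(470.4), np.float64(-257.4)] (2825, array([ 470.1, -257.4,   55.7]), -0.015, 'pitch', np.float64(-0.005))
[np.float64(471.1279794948399), np.float64(-201.40473193335802)] (2838, array([ 470.9, -202.3,   55.8]), -0.011, 'pitch', np.float64(-0.005))
45.9417
```

View pics/r3.png

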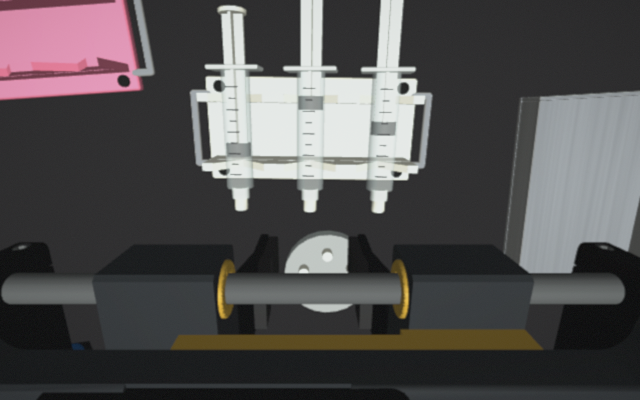

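The order in the rack is mid, most, least drawn from left to right, as at the start, and all three are seated within 1 mm. Now the empty one: try a grasp at a middle depth and test it low over the saddle before carrying.

```bash
python3 - <<'E'
from h import *
s=[480.9,180.1];manip.set_gripper(.44,15);manip.movep([*s,120],Rz(.099))
for z in(39,37,35):
    manip.servo_line([*s,z],100);manip.set_gripper(0.,15);w=manip.get_grip_width();print(z,w)
    if w>.19:
        manip.servo_line([*s,z+3],30);manip.wait(.5);w2=manip.get_grip_width();print('held',w2)
        if abs(w2-w)<.01: break
        manip.servo_line([*s,z],30)
    manip.set_gripper(.44)
if manip.get_grip_width()<.3:
    manip.servo_line([*s,140],60);print(manip.get_grip_width())
    manip.movep([535,-8,140],Rz(.05));manip.wait(.2);print(z,manip.get_grip_width())
    c,M=cam('wrist');p,d=optics.snapshot('wrist');save('carryd.png',p)
print(manip.get_clock())
E
```

```text
39 0.006028491435012516
37 0.0071480629710030325
35 0.1820653686680115
54.5083
```

Contact is only on the barrel's upper half, so the pads sit higher than I assumed. I'll read the fingertip position from wrist depth and recheck the syringe.

```bash
python3 - <<'E'
from h import *
manip.servo_line([480.9,180.1,120],100)
manip.movep([515,200,130],Rz(0))
c,M=cam('wrist');p,d=optics.snapshot('wrist');W=cloud(d,c,M);save('row4.png',p);print(measure(W,180))
T=(W-manip.get_ee_pos())@manip.get_eef_rot()
F=T[(abs(T[...,0])<40)&(abs(T[...,2])<25)&(T[...,1]>-60)&(T[...,1]<30)]
print(len(F),F.min(0),F.max(0))
for a in range(-60,30,6):
    q=F[(F[:,1]>=a)&(F[:,1]<a+6)]
    if len(q):print(a,len(q),q.min(0).round(),q.max(0).round(),'inner',np.abs(q[:,0]).min().round(1))
print(manip.get_grip_width(),manip.get_clock())
E
```

```text
(2725, array([482. , 179.7,  55.7]), 0.104, 'pitch', np.float64(-0.001))
2235 [-30.64446628 -59.87309278 -10.97726149] [ 33.22322592 -14.96410591  10.89953778]
-60 256 [-31. -60. -11.] [ 33. -54.  11.] inner 17.4
-54 393 [-30. -54. -11.] [ 33. -48.  11.] inner 17.5
-48 333 [-28. -48.   3.] [ 31. -42.  11.] inner 18.0
-42 355 [-27. -42.  -1.] [ 30. -36.  11.] inner 17.5
-36 279 [-27. -36.  -4.] [ 29. -30.  11.] inner 17.5
-30 271 [-27. -30.  -8.] [ 29. -24.  11.] inner 17.6
-24 257 [-27. -24. -10.] [ 29. -18.  11.] inner 17.6
-18 91 [-26. -18.  -5.] [ 30. -15.  10.] inner 17.6
0.4428714240480957 55.8417
```

View pics/row4.png

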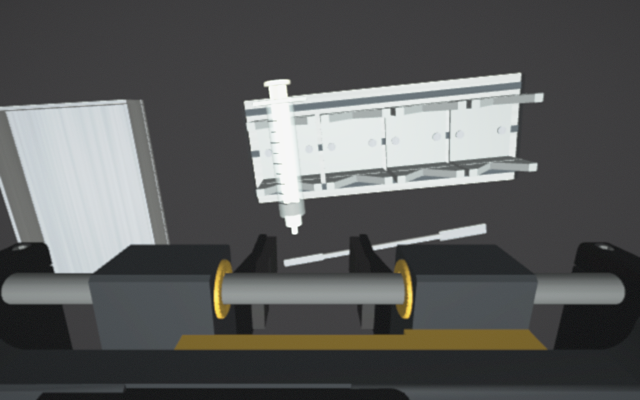

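The depth reading shows the fingertips end about 16 mm *behind* the TCP, not 8 mm ahead. That's a real mismatch with the description, and it explains the misses. For a full-diameter grip with tips 10 below the axis I need TCP z ≈ 19. In the tray, TCP z ≈ −10.5 puts the tips about 2.5 mm above the floor.

```bash
python3 - <<'E'
from h import *
ok=transfer([481.5,179.9],.1,[535,-8],.05,19,-10.5)
if ok:
    manip.movep([590,-10,130],Rz(.05))
    c,M=cam('wrist');p,d=optics.snapshot('wrist');W=cloud(d,c,M);save('dtray.png',p)
    print(measure(W,-8,(480,600),(20,28)))
print(manip.get_clock())
E
```

```text
grip 0.23714245388726138 F [ 0.1 -2.8  3.1]
lifted 0.2380245479623763
down [535.   -8.  -10.7] F [0.2 1.1 1.9] 0.24122212835765788
t 64.8083
(2282, array([557.1,  -1.8,  24.3]), 0.036, 'pitch', np.float64(-0.002))
65.1917
```

View pics/dtray.png

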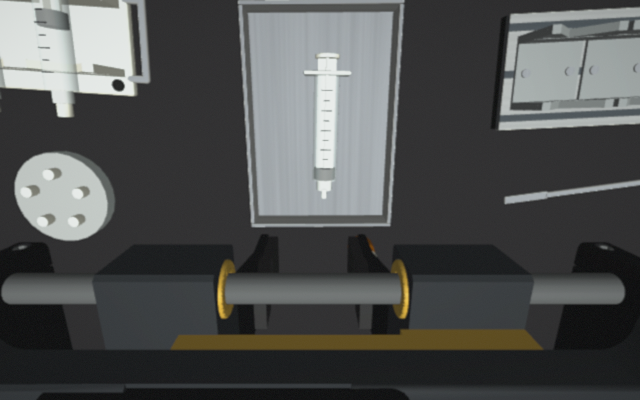

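The empty syringe lies flat in the tray, axis at about 14 mm and clear of the walls. One last look at the rack by the fit, then hand in.

```bash
python3 - <<'E'
from h import *
manip.movep([525,-255,130],Rz(0))
c,M=cam('wrist');p,d=optics.snapshot('wrist');W=cloud(d,c,M)
for y in(-56,0,56):print(measure(W,notch(y)[1]))
manip.servo_line([525,-255,200],150);job.sign_off();print(manip.get_clock())
E
```

```text
(2755, array([ 468.9, -312.6,   55.7]), -0.018, 'pitch', np.float64(-0.004))
(2824, array([ 470.3, -257.2,   55.7]), -0.019, 'pitch', np.float64(-0.006))
(2847, array([ 471.3, -202.2,   55.8]), -0.012, 'pitch', np.float64(-0.004))
the job is handed in; nothing more can be done
the job is handed in; nothing more can be done
```

The job is handed in. The three drawn-up syringes are in the white carrying rack in their original order from left to right: mid, most, least drawn. The emptied syringe lies flat in the steel discard tray.

**Last checks:**
- **Rack:** a camera fit just before hand-in put each barrel within about 1 mm of its notch and of midway. All three were level, with tops at 55.7–55.8 mm against the 55.5 mm expected when seated.
- **Tray:** the emptied syringe's axis is about 14 mm up, and it is clear of the walls.
- **Time:** about 65 s had passed at the last clock reading, before the final look. The hand-in script's clock call returned no time.

**What went wrong or disagreed:**
- **Failed grasps:** my first grasp of the emptied syringe closed on nothing, and so did two of three later tries; the third caught only its upper edge and I let go. A recheck after each round showed it still seated, moved by no more than about 1 mm.
- **Fingertip position:** the fingertips end about 16 mm behind the TCP (by wrist-camera depth), not 8 mm ahead as described. The final grasp used the measured value and held at full barrel width.
- **Shallow grips:** because of that mismatch, I carried the three drawn-up syringes gripped on the upper part of the barrel. None slipped.

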